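# Put away the stacked supplies on the treatment trolley

### The job

Unstack the delivered supplies on the treatment trolley one by one from the top down and put each away, upright, in its own place: the ointment jar in the round dish, the tape roll over the post down onto its holder, the smaller carton flat in the smaller tray and the larger carton flat in the larger tray. Set things down rather than drop or tip them, and leave the spray bottle and the swab cup where they are.

Things in the scene. Friction and masses are not known exactly. Their poses are not given: they have to be found in the camera images.
- jar_mid (a point): ointment jar, the top of the stack: amber with a paper label and a flat black screw lid (shut, one piece), a cylinder 46 mm in diameter over the lid (45 mm below it), 50 mm high, about 90 g. The point is its centre, 25 mm above its underside; z up along its axis. It stands on the tape roll, roughly centred
- tape_roll_mid (a point): roll of tan medical tape on a white core, second from the top, lying flat: outer diameter 60 mm, hole 34 mm, 25 mm high, about 45 g. The point is the centre of the hole, half-way up (12.5 mm); z up along its axis. It lies on the smaller carton, roughly centred
- plaster_box_mid (a point): smaller carton (plasters), third from the top: white with blue print and a tan plaster pictured on its top; 92 mm long (its x) x 52 mm wide (its y) x 44 mm high (z up), about 120 g, rigid. The point is its centre, 22 mm above its underside. It lies flat on the larger carton, roughly centred and within about 15 degrees of it
- gauze_box_mid (a point): larger carton (gauze), bottom of the stack, lying on the work surface: white with blue print; 140 mm long (its x) x 64 mm wide (its y) x 48 mm high (z up), about 180 g, rigid. The point is its centre, 24 mm above its underside
- round_dish_floor (a point): round shallow steel dish, fixed, place of the jar: inner diameter 72 mm, outer 78 mm. The point is the centre of its inner floor, 3 mm above the work surface; its rim stands 10 mm above that floor
- tape_holder_floor (a point): steel tape holder, fixed, place of the tape roll: a round foot 80 mm in diameter with an upright post in its middle, 12 mm thick. The point is on the post's axis at the top face of the foot, 8 mm above the work surface; the post stands 38 mm above that face
- small_tray_floor (a point): smaller rectangular steel tray, fixed, place of the smaller carton: inside 120 mm (its x) x 80 mm (its y), outside 136 x 96 mm over the rim. The point is the centre of its inner floor, 3 mm above the work surface; its rim stands 10 mm above that floor
- large_tray_floor (a point): larger rectangular steel tray, fixed, place of the larger carton: inside 168 mm (its x) x 92 mm (its y), outside 184 x 108 mm over the rim. The point is the centre of its inner floor, 3 mm above the work surface; its rim stands 10 mm above that floor
- spray_mid (a point): bystander: blue spray bottle with an orange label and white head, 48 mm in diameter, 128 mm high, loose, on the work surface; the point is on its axis 60 mm up. To be left alone
- swab_cup_mid (a point): bystander: steel cup 64 mm in diameter and 62 mm high with wooden swab sticks standing in it up to 123 mm, loose, on the work surface; the point is on its axis 31 mm up. To be left alone
Not all that is in view belongs to the job. Leave any pink look-alike of the part that bears gauze_box_mid alone.

How it is judged:
By the outcome, as a careful person would: the job done as asked, in the order asked, and still so for the second after the job is handed in, with the robot touching nothing.
It also fails if it takes over 120 s, if anything falls off the work surface, if the arm or the gripper's body presses on something with over 40 N, if the wrist force passes 120 N, or if a joint passes its speed limit or range.

### The arm

A 6-joint arm with a two-finger parallel gripper is mounted at the origin on the work surface. World frame = base frame: x ahead of the robot, y to its left, z up, the work surface at z = 0. Lengths are in m, angles in rad, forces in N, time in s.
With the tool pointing down it reaches from about 0.3 to 0.775 m from the base axis. Payload 14.6 kg.
Tool frame: the origin (TCP) lies on the centre line of the jaws, within the pads' length; the fingertips stand 19 mm ahead of it and the grasp point (between the pads) is the TCP; z points along the fingers, x is the direction in which the jaws open and shut, and the axes are right-handed (so a half turn about z gives the same grasp; the last joint's range is limited). The gripper opens to 94 mm and grips with 3 to 60 N. Pads are 16 mm wide; open, the fingers measure 119 mm over their backs; the gripper's body (75 mm by 177 mm) begins 78 mm behind the grasp point.
Start: joints at [-1.181, 0.3, 1.521, -0, 1.321, -0.067], TCP at [0.243, -0.494, 0.224] pointing down, gripper open.
Joint ranges: [-3.03, 3.03], [-0.79, 2.21], [0.23, 2.52], [-1.04, 4.18], [0, 3.07], [-2.55, 2.55]. Speed limits (rad/s): [2.22, 2.22, 2.57, 3.14, 3.14, 3.14].

### API

Orientations are given as [roll, pitch, yaw] about the fixed x, y, z axes, in that order (R = Rz(yaw) Ry(pitch) Rx(roll)).
In Python, from station import ctrl, imaging gives the robot as it stands.
- The arm moves only by the shell command python3 -m handwheel 'ROWS' [OPENING] [FORCE]. ROWS is JSON, a list that holds one entry, the list of rows, each a list of 4 numbers: the shift along the tool's x, y, z in m, then the turn about the tool's z in rad. A call has 1 to 10 rows; each row shifts and turns the pose as measured when the row begins, along the tool's axes as they then stand; what a row does not reach is not made up. A row lasts 1/10 s, in which the tool goes at most 50 mm and 8.59 degrees, less where a joint would pass 70% of its speed; a pose out of reach is approached as far as the arm can. A call is refused whole if a number of a shift passes 0.05 or a number of a turn 0.15, either way. A call with a gripper value outside its range is refused whole. OPENING is the finger opening in m, from 0 to 0.094, set as the call begins (- or left out, the last holds). The fingers move at their own pace and stop on an object; FORCE is the grip in N (left out, the last holds). Time passes only in rows, so rows that do not move let the fingers close. It gives the time, the measured TCP pose, the force and the opening at its end, in the units of the state.
- ctrl.get_obs(): the state, without advancing time (a new reading comes with each control period).
- imaging.camera(name): name is "side" or "top"; returns the picture (420x560x3 uint8, red, green, blue); there is no depth.
- imaging.camera_model(name): a dict with "camera_matrix" (3x3 intrinsics, pixels), "k1" (the pictures are not rectified: a ray, as slopes to the right and down, at radius r is drawn at 1 + k1 r^2 times it, then the intrinsics apply), "position" and "attitude" of the camera in the world. Camera axes: x right, y up, looking along -z (the intrinsics and any distortion apply to the point x, -y, -z); pixel columns grow to the right and rows downward; lengths in m; the calibration is good to about 2 mm. A picture is of the moment at which its call begins. camera_model takes no time and is no camera call.
- ctrl.hand_in(): hands the job in, once; it reports no verdict.
The state is a dict: "time_s": time; "qpos": joint angles; "joint_vel": joint speeds; "tau": joint torques, N m; "ee_pos": TCP position; "eef_rot": TCP orientation; "force": force on the tool from outside, world axes, zero at the start; "moment": the same for the moment, N m; "grip_width": finger opening in m.
Only numpy, scipy, OpenCV 4.12 (cv2) and the standard library are available. Lean on these libraries where they do the work, as an engineer would, in place of code of your own. Each camera call takes 0.05 s, during which the arm holds its last target. There are 200 camera calls.

## Working session

There is one attempt and no reset: what is moved stays moved. The work goes in short steps, Python scripts to look and compute and a shell command to move; the robot and the scene stay as the last step left them, time stands still between calls to the robot, and variables do not carry over. Pictures are saved under pics/ and viewed, about 12 in all and at most 16, crops included, and the job is handed in when it is done.

```bash
mkdir -p pics
cat > h.py <<'E'
import numpy as np, cv2
from station import ctrl, imaging
from scipy.spatial.transform import Rotation as R
def snap(cam,fn,crop=None,s=1):
    im=imaging.camera(cam)
    np.save('pics/%s.npy'%cam,im)
    if crop: im=im[crop[1]:crop[3],crop[0]:crop[2]]
    im=cv2.resize(im,None,fx=s,fy=s,interpolation=cv2.INTER_CUBIC)
    cv2.imwrite('pics/'+fn,im[:,:,::-1])
def rot(m):
    a=np.array(m['attitude'],float)
    if a.shape==(3,3): return a
    return (R.from_quat(a) if a.size==4 else R.from_euler('xyz',a)).as_matrix()
def ray(cam,u,v):
    m=imaging.camera_model(cam);K=np.array(m['camera_matrix'])
    d=np.array([(u-K[0,2])/K[0,0],(v-K[1,2])/K[1,1]]);p=d.copy()
    for _ in range(20): p=d/(1+m['k1']*(p@p))
    return np.array(m['position']),rot(m)@np.array([p[0],-p[1],-1])
def at(cam,u,v,z):
    o,d=ray(cam,u,v); return (o+d*(z-o[2])/d[2])[:2]
def proj(cam,P):
    m=imaging.camera_model(cam);K=np.array(m['camera_matrix'])
    c=rot(m).T@(np.array(P)-np.array(m['position']));p=np.array([c[0],-c[1]])/-c[2]
    p=p*(1+m['k1']*(p@p)); return p*[K[0,0],K[1,1]]+[K[0,2],K[1,2]]
E
python3 - <<'E'
from h import *
for c in('top','side'): print(imaging.camera_model(c)); snap(c,c+'0.png',None,1.42)
print(ctrl.get_obs())
E
```

```text
{'camera_matrix': array([[419.74881421,   0.        , 272.32546894],
       [  0.        , 419.74881421, 206.43849993],
       [  0.        ,   0.        ,   1.        ]]), 'k1': -0.0029295642448680407, 'position': array([ 0.43440148, -0.07272546,  1.338576  ]), 'attitude': array([ 0.13851745,  0.01556608, -1.54917935])}
{'camera_matrix': array([[452.18795194,   0.        , 280.66110334],
       [  0.        , 452.18795194, 212.67800686],
       [  0.        ,   0.        ,   1.        ]]), 'k1': -0.11102262723373399, 'position': array([0.12071099, 0.64425691, 0.9724788 ]), 'attitude': array([ 0.78932977, -0.01547361, -2.50367913])}
{'time_s': 0.1, 'qpos': array([-1.18058398e+00,  3.00427575e-01,  1.52150432e+00, -2.47870867e-05,
        1.32070710e+00, -6.66157802e-02]), 'joint_vel': array([ 0.00064601, -0.00320877, -0.00189549,  0.0013555 ,  0.00183721,
        0.00186272]), 'tau': array([ 1.12373880e-04, -5.32649803e+01, -3.53286982e+01,  7.09134294e-02,
        2.35031551e-02, -6.44852798e-05]), 'ee_pos': array([ 0.24251011, -0.49341155,  0.22394267]), 'eef_rot': array([-3.14154696e+00,  1.04561284e-03, -1.11396203e+00]), 'force': array([ 0.61480581, -0.62705935,  0.24604036]), 'moment': array([0.00261534, 0.02695837, 0.00280984]), 'grip_width': 0.09409624003908844}
```

View pics/top0.png

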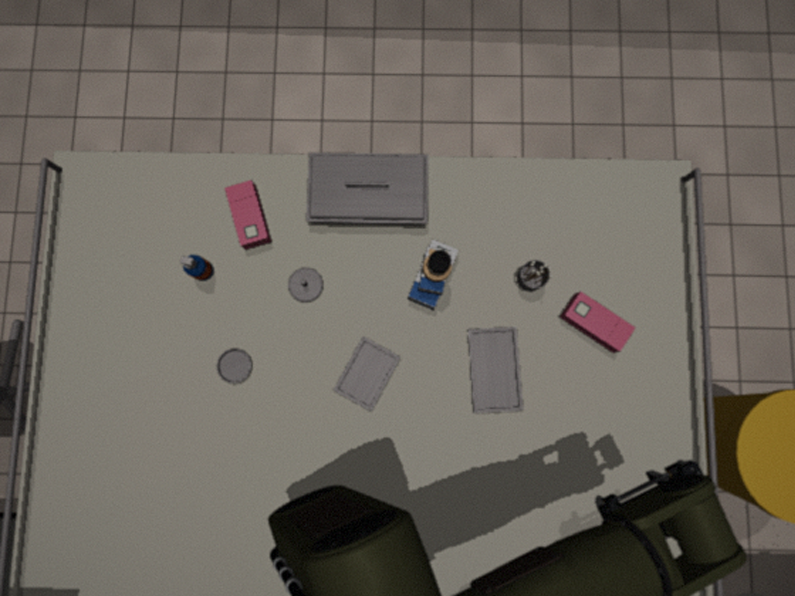

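View pics/side0.png

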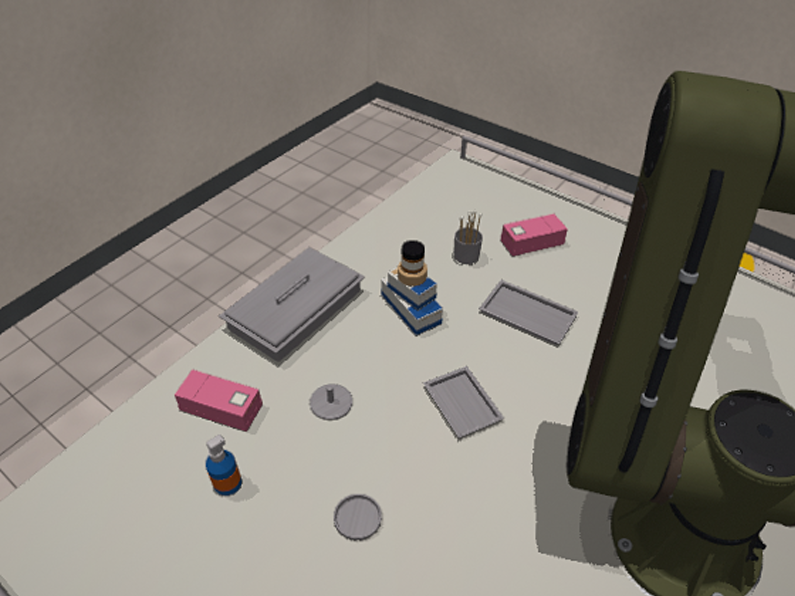

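The top view is looking down with +x up and +y to the left. The stack is at about (433,272) in the 1.42x picture. There are two pink look-alike cartons at (248,213) and (598,321). The bottom carton of the stack is white with blue print, so it fits `gauze_box_mid` and the pink ones don't. I'll confirm it with crops.

Run:
```python
from h import *
a=np.load('pics/top.npy');b=np.load('pics/side.npy')
def mk(im,c,s): return cv2.resize(im[c[1]:c[3],c[0]:c[2]],None,fx=s,fy=s,interpolation=cv2.INTER_CUBIC)
A=mk(a,(270,155,350,230),7); B=mk(b,(255,160,325,245),7)
cv2.imwrite('pics/topc.png',A[:,:,::-1]);cv2.imwrite('pics/sidec.png',B[:,:,::-1])
C=mk(a,(145,180,375,300),3.45);cv2.imwrite('pics/trays.png',C[:,:,::-1])
```

```text
(no output)
```

View pics/topc.png

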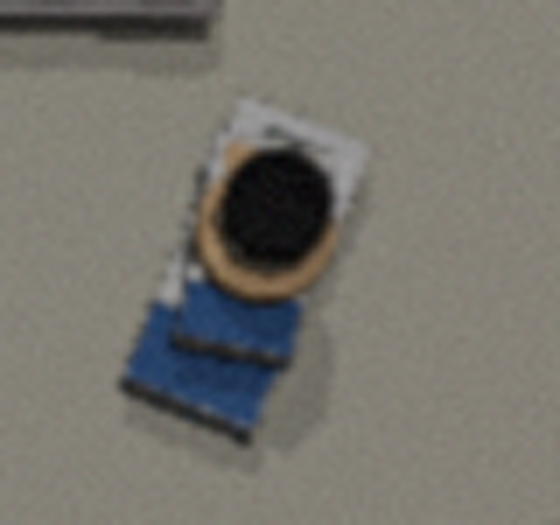

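View pics/trays.png

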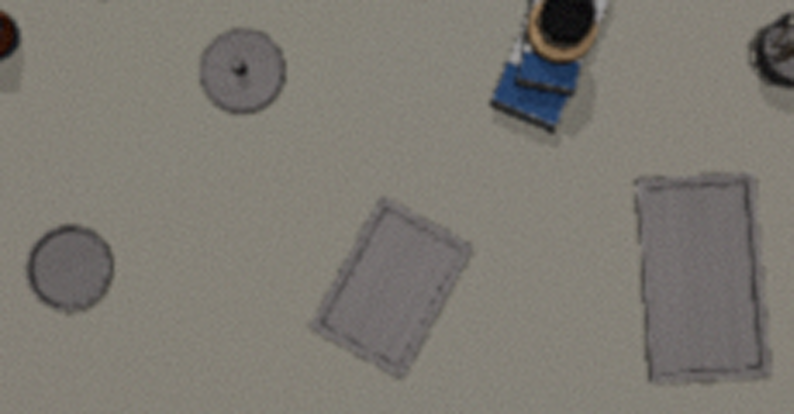

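View pics/sidec.png

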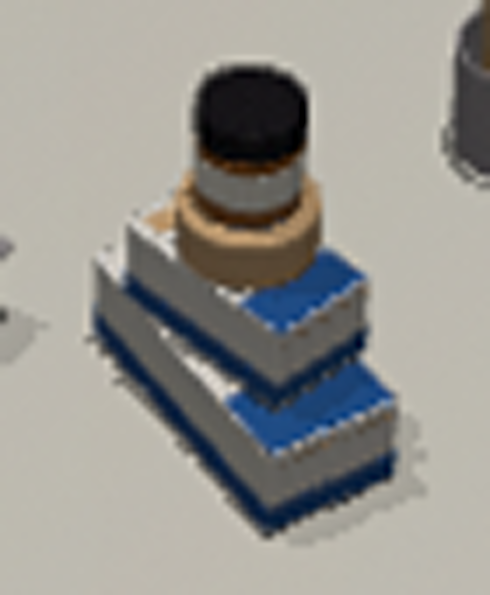

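The crops confirm it: the bottom carton is white and blue, so the pink boxes stay untouched. The lid is at (276,204) in the 7x top crop, and the holder, dish and trays are all clear in the tray crop.

Run:
```python
from h import *
np.set_printoptions(precision=4,suppress=True)
T=lambda u,v,z:at('top',270+u/7,155+v/7,z)
S=lambda u,v,z:at('side',255+u/7,160+v/7,z)
C=lambda u,v,z:at('top',145+u/3.45,180+v/3.45,z)
print('jar',T(276,204,.167),S(250,98,.167)); print('tape',T(268,227,.117))
def q(n,c):
    c=np.array(c);print(n,c.mean(0),[ (round(float(np.linalg.norm(c[i]-c[(i+1)%len(c)])),3),round(float(np.degrees(np.arctan2(*(c[(i+1)%len(c)]-c[i])[::-1]))),1)) for i in range(len(c))])
s=[S(128,215,.092),S(278,330,.092),S(367,278,.092)]
q('plaster side',s);print((s[0]+s[2])/2)
s=[S(97,258,.048),S(272,452,.048),S(397,398,.048)]
q('gauze side',s);print((s[0]+s[2])/2)
q('gauze top',[T(125,378,.048),T(248,432,.048),T(368,150,.048),T(240,100,.048)])
q('plaster topcam edge',[T(178,332,.092),T(290,354,.092)])
print('dish',C(71,269,.01),'foot',C(243,71,.008),'post',C(240,70,.046))
q('small',[C(385,198,.013),C(474,246,.013),C(402,378,.013),C(312,325,.013)])
q('large',[C(637,180,.013),C(753,175,.013),C(770,376,.013),C(651,381,.013)])
b=lambda u,v,z:at('side',u/1.42,v/1.42,z)
print('side: dish',b(358,516,.010),'foot',b(331,400,.008),'post',b(330,388,.046))
q('small s',[b(424,383,.013),b(467,367,.013),b(504,416,.013),b(460,438,.013)])
q('large s',[b(479,310,.013),b(500,281,.013),b(577,315,.013),b(560,345,.013)])
print('spray',C(0,35,.06),'cup',b(467,245,.05))
```

```text
jar [ 0.6632 -0.1548] [ 0.6627 -0.1547]
tape [ 0.663 -0.155]
plaster side [ 0.6461 -0.1402] [(0.091, 168.5), (0.048, -103.4), (0.104, 16.0)]
[ 0.6591 -0.151 ]
gauze side [ 0.6405 -0.1321] [(0.135, 159.1), (0.061, -112.3), (0.15, 3.1)]
[ 0.6578 -0.1496]
gauze top [ 0.659  -0.1498] [(0.059, -112.8), (0.138, -22.2), (0.061, 69.2), (0.136, 158.7)]
plaster topcam edge [ 0.6169 -0.1426] [(0.049, -100.1), (0.049, 79.9)]
dish [0.4485 0.2852] foot [0.6349 0.1353] post [0.63   0.1321]
small [ 0.4391 -0.0103] [(0.092, -117.0), (0.135, 152.4), (0.094, 61.3), (0.132, -28.5)]
large [ 0.4535 -0.2903] [(0.106, -86.4), (0.181, -175.6), (0.107, 93.6), (0.181, 4.1)]
side: dish [0.4474 0.288 ] foot [0.6336 0.1373] post [0.6323 0.138 ]
small s [ 0.4362 -0.0078] [(0.093, -118.1), (0.129, 153.9), (0.096, 66.2), (0.136, -27.2)]
large s [ 0.4495 -0.284 ] [(0.106, -84.6), (0.184, -177.3), (0.099, 95.2), (0.183, 4.7)]
spray [0.6556 0.3479] cup [ 0.6491 -0.3514]
```

```bash
cat >> h.py <<'E'
def go(x,y,z,yaw=None):
    "tool-frame shift and turn still to go (shift at the present yaw; shift at target yaw)"
    o=ctrl.get_obs();p=np.array(o['ee_pos']);M=R.from_euler('xyz',o['eef_rot']).as_matrix();y0=o['eef_rot'][2]
    d=np.array([x,y,z])-p
    print('t',round(o['time_s'],2),'pos',p.round(4),'rpy',np.round(o['eef_rot'],3),'F',np.round(o['force'],1),'w',round(o['grip_width'],4))
    print(' shift',(M.T@d).round(4))
    if yaw is not None:
        w=np.radians(yaw)-y0;w=(w+np.pi)%(2*np.pi)-np.pi
        print(' turn',round(-w,4),' shift after turn',((R.from_euler('z',w).as_matrix()@M).T@d).round(4))
E
python3 -m handwheel '[[[-0.0098,-0.044,-0.002,0],[-0.0098,-0.044,-0.002,0],[-0.0098,-0.044,-0.002,0],[-0.0098,-0.044,-0.002,0],[-0.0098,-0.044,-0.002,0],[-0.0098,-0.044,-0.002,0],[-0.0098,-0.044,-0.002,0],[-0.0098,-0.044,-0.002,0],[-0.0098,-0.044,-0.002,0],[-0.0098,-0.044,-0.002,0]]]' 0.094 20
python3 -c "
from h import *
go(.663,-.155,.15)"
```

```text
time_s: 1.1
ee_pos: [0.6032, -0.2033, 0.2413]
eef_rot: [3.139, 0.006, -1.123]
force: [0.5, -0.6, -0.2]
grip_width: 0.0939
t 1.1 pos [ 0.6032 -0.2033  0.2413] rpy [ 3.139  0.006 -1.123] F [ 0.5 -0.6 -0.2] w 0.0939
 shift [-0.017  -0.0751  0.0913]
```

```bash
python3 -m handwheel '[[[-0.008,-0.037,0,0],[-0.008,-0.037,0,0],[0,0,0,0],[0,0,0.02,0],[0,0,0.02,0]]]'
python3 -c "
from h import *
go(.663,-.155,.15)"
```

```text
time_s: 1.6
ee_pos: [0.6683, -0.1492, 0.1994]
eef_rot: [3.139, 0.006, -1.116]
force: [0.4, -0.3, -0.4]
grip_width: 0.0943
t 1.6 pos [ 0.6683 -0.1492  0.1994] rpy [ 3.139  0.006 -1.116] F [ 0.4 -0.3 -0.4] w 0.0943
 shift [0.0032 0.0072 0.0494]
```

```bash
python3 -m handwheel '[[[0.003,0.007,0.01,0],[0,0,0.013,0],[0,0,0.013,0],[0,0,0.01,0],[0,0,0.001,0],[0,0,0,0]]]'
python3 -c "
from h import *
go(.663,-.155,.15)"
```

```text
time_s: 2.2
ee_pos: [0.6606, -0.1569, 0.1471]
eef_rot: [3.136, 0.009, -1.118]
force: [-0.1, -0.6, -0.5]
grip_width: 0.0937
t 2.2 pos [ 0.6606 -0.1569  0.1471] rpy [ 3.136  0.009 -1.118] F [-0.1 -0.6 -0.5] w 0.0937
 shift [-0.0007 -0.003  -0.0029]
```

```bash
python3 -m handwheel '[[[-0.0007,-0.003,-0.003,0],[0,0,0,0]]]'
python3 -m handwheel '[[[0,0,0,0],[0,0,0,0],[0,0,0,0],[0,0,0,0],[0,0,0,0],[0,0,0,0]]]' 0.03 20
python3 -m handwheel '[[[0,0,-0.01,0],[0,0,-0.02,0],[0,0,-0.03,0],[0,0,-0.02,0],[0,0,0,0]]]'
python3 -c "
from h import *
go(.448,.2865,.036)
snap('side','s1.png',(215,90,375,260),3.5)"
```

```text
time_s: 2.4
ee_pos: [0.6637, -0.1549, 0.1515]
eef_rot: [3.138, 0.008, -1.118]
force: [-0.4, 1.4, -0.2]
grip_width: 0.094
time_s: 3.0
ee_pos: [0.6642, -0.1547, 0.1528]
eef_rot: [3.139, 0.007, -1.118]
force: [-0.4, -0.3, 0.3]
grip_width: 0.0496
time_s: 3.5
ee_pos: [0.6641, -0.1551, 0.2371]
eef_rot: [3.138, 0.008, -1.118]
force: [-0.8, 0.4, -1.1]
grip_width: 0.0456
t 3.5 pos [ 0.6641 -0.1551  0.2371] rpy [ 3.138  0.008 -1.118] F [-0.8  0.4 -1.1] w 0.0456
 shift [-4.901e-01  4.000e-04  2.048e-01]
```

View pics/s1.png

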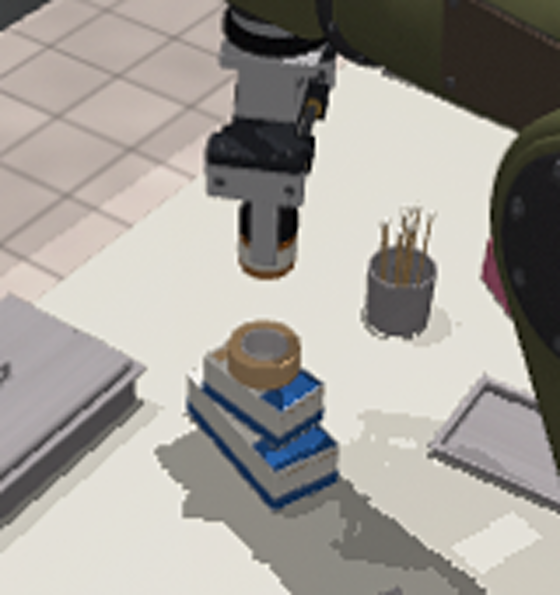

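The jar is held and the stack below is undisturbed. The jar's lowest edge is at crop (268,277) and the tape's top-ring centre is at about (264,345).

```bash
python3 -c "
from h import *
o=ctrl.get_obs();p=o['ee_pos']
c=np.array(imaging.camera_model('side')['position'])
h=(c-p)[:2];h/=np.linalg.norm(h)
for z in np.arange(.185,.21,.004): print(round(z,3),proj('side',[*(p[:2]+.0225*h),z]).round(1), proj('side',[*p[:2],z+.05])[1].round(1))
print('want',215+268/3.5,90+277/3.5)
print('tape',at('side',215+264/3.5,90+345/3.5,.117))
"
python3 -m handwheel '[[[-0.03,0,0,0],[-0.045,0,0,0],[-0.045,0,0,0],[-0.045,0,0,0],[-0.045,0,0,0],[-0.045,0,0,0],[-0.045,0,0,0],[-0.045,0,0,0],[-0.04,0,0,0],[-0.03,0,0,0]]]'
python3 -c "
from h import *
go(.448,.2865,.036)"
```

```text
0.185 [290.5 174. ] 154.2
0.189 [290.5 172.9] 153.0
0.193 [290.5 171.7] 151.8
0.197 [290.6 170.6] 150.6
0.201 [290.6 169.4] 149.4
0.205 [290.7 168.3] 148.2
0.209 [290.7 167.1] 146.9
want 291.57142857142856 169.14285714285714
tape [ 0.65949068 -0.15138149]
time_s: 4.55
ee_pos: [0.4711, 0.2278, 0.226]
eef_rot: [3.12, 0.016, -1.125]
force: [0.8, -0.8, -0.8]
grip_width: 0.0459
t 4.55 pos [0.4711 0.2278 0.226 ] rpy [ 3.12   0.016 -1.125] F [ 0.8 -0.8 -0.8] w 0.0459
 shift [-0.0599 -0.0086  0.1908]
```

```bash
python3 -m handwheel '[[[-0.03,-0.004,0.02,0],[-0.02,-0.004,0.03,0],[-0.003,0,0.03,0],[0,0,0.03,0],[0,0,0.015,0],[0,0,0,0]]]'
python3 -c "
from h import *
go(.448,.2865,.040)"
```

```text
time_s: 5.15
ee_pos: [0.445, 0.2841, 0.0915]
eef_rot: [3.113, 0.016, -1.118]
force: [0.1, -0.1, -1.0]
grip_width: 0.0457
t 5.15 pos [0.445  0.2841 0.0915] rpy [ 3.113  0.016 -1.118] F [ 0.1 -0.1 -1. ] w 0.0457
 shift [ 0.     -0.0052  0.0513]
```

```bash
python3 -m handwheel '[[[0,-0.005,0.01,0],[0,-0.001,0.015,0],[0,0,0.012,0],[0,0,0.006,0],[0,0,0,0],[0,0,0,0]]]'
python3 -c "
from h import *
go(.448,.2865,.039)"
```

```text
time_s: 5.75
ee_pos: [0.4504, 0.2871, 0.0469]
eef_rot: [3.114, 0.016, -1.119]
force: [0.2, 0.1, -0.6]
grip_width: 0.0459
t 5.75 pos [0.4504 0.2871 0.0469] rpy [ 3.114  0.016 -1.119] F [ 0.2  0.1 -0.6] w 0.0459
 shift [-0.0004  0.0022  0.008 ]
```

```bash
python3 -m handwheel '[[[0,0.002,0.004,0],[0,0,0.003,0],[0,0,0.001,0],[0,0,0.001,0],[0,0,0,0],[0,0,0,0]]]'
python3 -c "
from h import *
go(.448,.2865,.039)
snap('side','s2.png',(205,310,305,400),5)"
```

```text
time_s: 6.35
ee_pos: [0.4493, 0.2867, 0.041]
eef_rot: [3.119, 0.016, -1.119]
force: [-0.6, 0.8, -0.7]
grip_width: 0.0457
t 6.35 pos [0.4493 0.2867 0.041 ] rpy [ 3.119  0.016 -1.119] F [-0.6  0.8 -0.7] w 0.0457
 shift [-0.0004  0.0012  0.002 ]
```

View pics/s2.png

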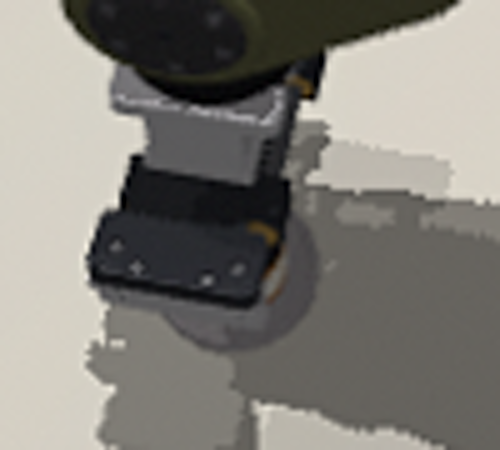

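The jar is just above the dish floor, though the gripper hides most of it in this view. I'll lower it until there is contact.

```bash
python3 -m handwheel '[[[0,0.001,0.0015,0],[0,0,0.001,0],[0,0,0.001,0]]]'
python3 -m handwheel '[[[0,0,0.001,0],[0,0,0.001,0]]]'
python3 -m handwheel '[[[0,0,0.001,0],[0,0,0,0]]]'
```

```text
time_s: 6.7
ee_pos: [0.4492, 0.2866, 0.0403]
eef_rot: [3.122, 0.016, -1.119]
force: [-6.1, -4.4, 15.5]
grip_width: 0.0456
time_s: 6.9
ee_pos: [0.4492, 0.2867, 0.0403]
eef_rot: [3.122, 0.016, -1.119]
force: [-6.4, -4.4, 16.1]
grip_width: 0.0456
time_s: 7.1
ee_pos: [0.4492, 0.2867, 0.0406]
eef_rot: [3.123, 0.016, -1.119]
force: [0.7, 0.2, -1.9]
grip_width: 0.0458
```

```bash
python3 -m handwheel '[[[0,0,0.0005,0],[0,0,0,0]]]'
python3 -m handwheel '[[[0,0,0,0],[0,0,0,0],[0,0,0,0]]]' 0.062
python3 -m handwheel '[[[0,0,-0.01,0],[0,0,-0.02,0],[0,0,-0.03,0],[0,0,-0.03,0],[0,0,-0.03,0],[0,0,-0.01,0]]]'
python3 -c "
from h import *
go(.661,-.153,.2)
snap('side','s3.png',(205,60,325,400),1.75)"
```

```text
time_s: 7.3
ee_pos: [0.4493, 0.2867, 0.0403]
eef_rot: [3.123, 0.016, -1.119]
force: [-1.2, -1.4, 3.3]
grip_width: 0.0454
time_s: 7.6
ee_pos: [0.4492, 0.2867, 0.0398]
eef_rot: [3.123, 0.016, -1.119]
force: [-0.1, 0.2, -0.2]
grip_width: 0.0614
time_s: 8.2
ee_pos: [0.4517, 0.2854, 0.1757]
eef_rot: [3.12, 0.016, -1.119]
force: [1.3, 1.1, -0.1]
grip_width: 0.062
t 8.2 pos [0.4517 0.2854 0.1757] rpy [ 3.12   0.016 -1.119] F [ 1.3  1.1 -0.1] w 0.062
 shift [ 0.4854  0.004  -0.0318]
```

View pics/s3.png

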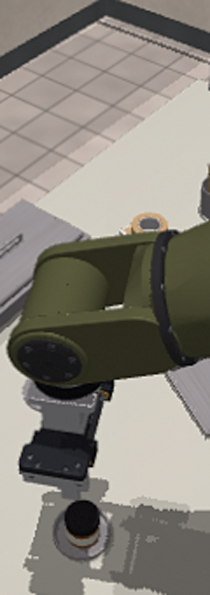

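The jar stands upright in the dish. Next is the tape roll.

```bash
python3 -m handwheel '[[[0.03,0,-0.003,0],[0.045,0,-0.003,0],[0.045,0,-0.003,0],[0.045,0,-0.003,0],[0.045,0,-0.003,0],[0.045,0,-0.003,0],[0.045,0,-0.003,0],[0.045,0,-0.003,0],[0.04,0,-0.003,0],[0.03,0,-0.003,0]]]' 0.08
python3 -m handwheel '[[[0.02,0,0,0],[0.01,0,0,0],[0,0,0,0]]]'
python3 -c "
from h import *
go(.661,-.153,.2,-101)"
```

```text
time_s: 9.25
ee_pos: [0.6361, -0.0994, 0.1875]
eef_rot: [3.108, 0.022, -1.112]
force: [0.2, -0.5, 1.2]
grip_width: 0.0801
time_s: 9.55
ee_pos: [0.6494, -0.1309, 0.1818]
eef_rot: [3.104, 0.026, -1.116]
force: [0.3, -0.4, -0.4]
grip_width: 0.08
t 9.55 pos [ 0.6494 -0.1309  0.1818] rpy [ 3.104  0.026 -1.116] F [ 0.3 -0.4 -0.4] w 0.08
 shift [ 0.0245 -0.     -0.0188]
 turn 0.6463  shift after turn [ 0.019  -0.0149 -0.0193]
```

```bash
python3 -m handwheel '[[[0,0,-0.002,0.13],[0,0,-0.002,0.13],[0,0,-0.002,0.13],[0,0,-0.002,0.13],[0,0,0,0.12],[0,0,0,0]]]'
python3 -c "
from h import *
go(.661,-.153,.115,-101)
snap('side','s4.png',(250,120,350,220),5.5)"
```

```text
time_s: 10.15
ee_pos: [0.6475, -0.1235, 0.1867]
eef_rot: [3.091, -0.002, -1.775]
force: [0.4, -0.4, -0.1]
grip_width: 0.0803
t 10.15 pos [ 0.6475 -0.1235  0.1867] rpy [ 3.091e+00 -2.000e-03 -1.775e+00] F [ 0.4 -0.4 -0.1] w 0.0803
 shift [ 0.026  -0.0228  0.0707]
 turn -0.0118  shift after turn [ 0.0262 -0.0225  0.0707]
```

View pics/s4.png

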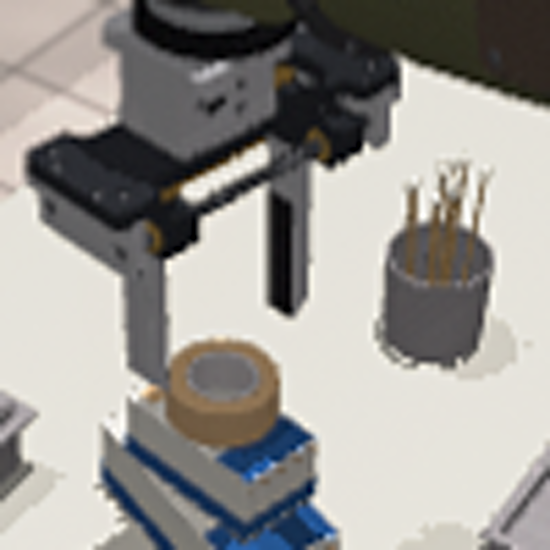

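The tape is well visible: its ring spans x 167–279 and its hole centre is at about (223,375) in the crop. The fingers are clear of it.

```bash
python3 -c "
from h import *
print(at('side',250+223/5.5,120+376/5.5,.117))"
python3 -m handwheel '[[[0.013,-0.011,0,0],[0.013,-0.011,0,0],[0,0,0,0],[0,0,0,0]]]' 0.094
python3 -c "
from h import *
go(.661,-.153,.115,-101)"
```

```text
[ 0.65974433 -0.15230516]
time_s: 10.6
ee_pos: [0.6638, -0.1507, 0.1851]
eef_rot: [3.089, -0.0, -1.753]
force: [0.1, 1.0, -0.4]
grip_width: 0.0939
t 10.6 pos [ 0.6638 -0.1507  0.1851] rpy [ 3.089 -0.    -1.753] F [ 0.1  1.  -0.4] w 0.0939
 shift [ 0.0028 -0.0013  0.0701]
 turn 0.0095  shift after turn [ 0.0028 -0.0013  0.0701]
```

```bash
python3 -m handwheel '[[[0.002,-0.001,0.01,0.01],[0,0,0.015,0],[0,0,0.015,0],[0,0,0.014,0],[0,0,0.008,0],[0,0,0,0]]]'
python3 -c "
from h import *
go(.661,-.153,.115,-101)"
```

```text
time_s: 11.2
ee_pos: [0.6595, -0.1489, 0.1182]
eef_rot: [3.088, -0.0, -1.758]
force: [-1.2, -0.1, -0.1]
grip_width: 0.0943
t 11.2 pos [ 0.6595 -0.1489  0.1182] rpy [ 3.088 -0.    -1.758] F [-1.2 -0.1 -0.1] w 0.0943
 shift [ 0.0037 -0.0024  0.0031]
 turn 0.0044  shift after turn [ 0.0037 -0.0024  0.0031]
```

```bash
python3 -m handwheel '[[[0.004,-0.002,0.003,0],[0,0,0,0],[0,0,0,0]]]'
python3 -c "
from h import *
go(.661,-.153,.115,-101)"
python3 -m handwheel '[[[0,0,0,0],[0,0,0,0],[0,0,0,0],[0,0,0,0],[0,0,0,0],[0,0,0,0]]]' 0.045 15
```

```text
time_s: 11.5
ee_pos: [0.6612, -0.1536, 0.116]
eef_rot: [3.09, -0.001, -1.758]
force: [-0.1, 0.4, -0.2]
grip_width: 0.0939
t 11.5 pos [ 0.6612 -0.1536  0.116 ] rpy [ 3.090e+00 -1.000e-03 -1.758e+00] F [-0.1  0.4 -0.2] w 0.0939
 shift [-0.0006  0.0002  0.001 ]
 turn 0.0046  shift after turn [-0.0006  0.0002  0.001 ]
time_s: 12.1
ee_pos: [0.6616, -0.1538, 0.1173]
eef_rot: [3.092, -0.001, -1.758]
force: [0.2, 0.2, -1.2]
grip_width: 0.0604
```

```bash
python3 -m handwheel '[[[0,0,0,0],[0,0,-0.005,0],[0,0,-0.01,0],[0,0,-0.02,0],[0,0,-0.02,0],[0,0,-0.015,0],[0,0,-0.005,0],[0,0,0,0]]]'
python3 -c "
from h import *
go(.633,.136,.18)"
```

```text
time_s: 12.9
ee_pos: [0.6656, -0.1544, 0.1985]
eef_rot: [3.093, -0.001, -1.758]
force: [0.1, -0.1, -0.8]
grip_width: 0.0605
t 12.9 pos [ 0.6656 -0.1544  0.1985] rpy [ 3.093e+00 -1.000e-03 -1.758e+00] F [ 0.1 -0.1 -0.8] w 0.0605
 shift [-0.2793  0.0851  0.0224]
```

Moving at half speed this time, to see how much the tilt drifts.

```bash
python3 -m handwheel '[[[-0.015,0.005,0,0],[-0.025,0.008,0,0],[-0.025,0.008,0,0],[-0.025,0.008,0,0],[-0.025,0.008,0,0],[-0.025,0.008,0,0],[-0.025,0.008,0,0],[-0.025,0.008,0,0],[-0.025,0.008,0,0],[-0.02,0.005,0,0]]]'
python3 -m handwheel '[[[-0.01,0.003,0,0],[0,0,0,0],[0,0,0,0]]]'
python3 -c "
from h import *
go(.633,.136,.12)"
```

```text
time_s: 13.9
ee_pos: [0.6293, 0.1067, 0.1936]
eef_rot: [3.08, -0.002, -1.759]
force: [-0.8, -0.3, -0.2]
grip_width: 0.0605
time_s: 14.2
ee_pos: [0.6263, 0.1211, 0.1921]
eef_rot: [3.077, -0.002, -1.755]
force: [0.3, 0.2, -0.5]
grip_width: 0.0604
t 14.2 pos [0.6263 0.1211 0.1921] rpy [ 3.077e+00 -2.000e-03 -1.755e+00] F [ 0.3  0.2 -0.5] w 0.0604
 shift [-0.0161 -0.0085  0.0717]
```

```bash
python3 -m handwheel '[[[-0.012,-0.003,0.01,0],[-0.004,-0.003,0.02,0],[0,0,0.02,0],[0,0,0.02,0],[0,0,0.01,0],[0,0,0.005,0],[0,0,0,0]]]'
python3 -c "
from h import *
go(.633,.136,.08)
snap('top','t5.png',(170,160,250,240),7)
snap('side','s5.png',(190,220,290,320),5.5)"
```

```text
time_s: 14.9
ee_pos: [0.6313, 0.1352, 0.1001]
eef_rot: [3.076, -0.003, -1.761]
force: [0.3, -0.4, -0.5]
grip_width: 0.0606
t 14.9 pos [0.6313 0.1352 0.1001] rpy [ 3.076e+00 -3.000e-03 -1.761e+00] F [ 0.3 -0.4 -0.5] w 0.0606
 shift [-0.0012 -0.0029  0.02  ]
```

View pics/s5.png

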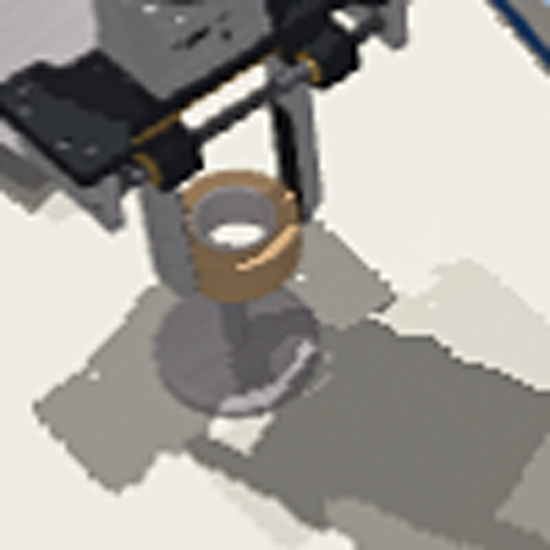

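```bash
python3 -c "
from h import *
print(at('side',190+237/5.5,220+347/5.5,.008),at('side',190+242/5.5,220+218/5.5,.0995))"
python3 -m handwheel '[[[-0.001,-0.003,0.005,0],[0,0,0.01,0],[0,0,0.01,0],[0,0,0.01,0],[0,0,0.01,0],[0,0,0.005,0],[0,0,0,0]]]'
python3 -c "
from h import *
go(.633,.136,.035)"
```

```text
[0.63065172 0.14073386] [0.62732859 0.13264801]
time_s: 15.7
ee_pos: [0.6323, 0.1363, 0.0481]
eef_rot: [3.079, -0.001, -1.761]
force: [0.3, -0.0, -0.7]
grip_width: 0.06
t 15.7 pos [0.6323 0.1363 0.0481] rpy [ 3.079e+00 -1.000e-03 -1.761e+00] F [ 0.3 -0.  -0.7] w 0.06
 shift [ 0.0001 -0.0016  0.013 ]
```

```bash
python3 -m handwheel '[[[-0.002,-0.001,0.004,0],[0,0,0.004,0],[0,0,0.003,0],[0,0,0.001,0],[0,0,0,0]]]'
python3 -m handwheel '[[[0,0,0.001,0],[0,0,0.001,0],[0,0,0,0]]]'
```

```text
time_s: 16.2
ee_pos: [0.6334, 0.1385, 0.0357]
eef_rot: [3.081, -0.001, -1.761]
force: [0.4, 0.0, -0.8]
grip_width: 0.0606
time_s: 16.5
ee_pos: [0.6335, 0.1385, 0.034]
eef_rot: [3.081, -0.001, -1.761]
force: [0.1, -0.0, -1.6]
grip_width: 0.0607
```

```bash
python3 -m handwheel '[[[0,0,0.001,0],[0,0,0,0]]]'
python3 -m handwheel '[[[0,0,0.001,0],[0,0,0,0]]]'
```

```text
time_s: 16.7
ee_pos: [0.6336, 0.1385, 0.0334]
eef_rot: [3.082, -0.001, -1.761]
force: [-0.3, -0.3, -0.2]
grip_width: 0.0602
time_s: 16.9
ee_pos: [0.6337, 0.1386, 0.0335]
eef_rot: [3.082, -0.0, -1.761]
force: [-0.2, 0.1, 0.4]
grip_width: 0.0607
```

```bash
python3 -m handwheel '[[[0,0,0.0015,0],[0,0,0,0]]]'
python3 -m handwheel '[[[0,0,0,0],[0,0,0,0],[0,0,0,0]]]' 0.075
python3 -m handwheel '[[[0,0,-0.01,0],[0,0,-0.02,0],[0,0,-0.03,0],[0,0,-0.03,0],[0,0,-0.03,0],[0,0,0,0]]]' 0.085
python3 -c "
from h import *
go(.659,-.151,.17,-101)
snap('side','s6.png',(180,110,360,320),2.8)"
```

```text
time_s: 17.1
ee_pos: [0.634, 0.1386, 0.0334]
eef_rot: [3.084, -0.0, -1.761]
force: [0.3, 0.7, -0.3]
grip_width: 0.0607
time_s: 17.4
ee_pos: [0.634, 0.1386, 0.033]
eef_rot: [3.084, -0.0, -1.761]
force: [0.2, -0.1, -0.2]
grip_width: 0.0746
time_s: 18.0
ee_pos: [0.6409, 0.1372, 0.1595]
eef_rot: [3.083, -0.0, -1.761]
force: [0.9, 0.2, -0.0]
grip_width: 0.085
t 18.0 pos [0.6409 0.1372 0.1595] rpy [ 3.083 -0.    -1.761] F [ 0.9  0.2 -0. ] w 0.085
 shift [ 0.2796 -0.0714 -0.0146]
 turn 0.0021  shift after turn [ 0.2795 -0.072  -0.0147]
```

View pics/s6.png

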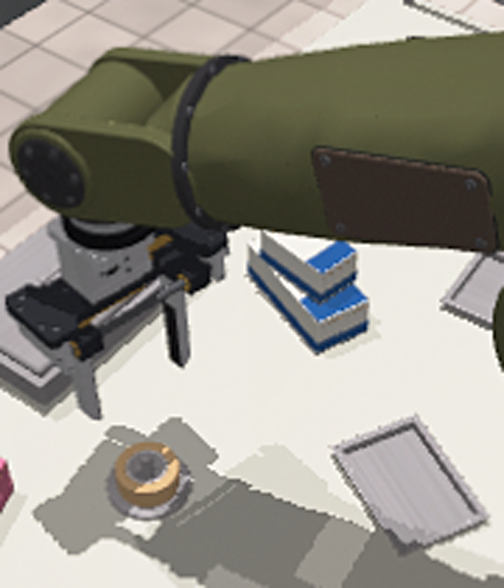

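The tape roll lies flat over the post. Next is the smaller carton.

```bash
python3 -m handwheel '[[[0.015,-0.005,-0.001,0],[0.03,-0.008,-0.001,0],[0.03,-0.008,-0.001,0],[0.03,-0.008,-0.001,0],[0.03,-0.008,-0.001,0],[0.03,-0.008,-0.001,0],[0.03,-0.008,-0.001,0],[0.03,-0.008,-0.001,0],[0.025,-0.005,0,0],[0.01,0,0,0]]]' 0.09
python3 -m handwheel '[[[0.005,0,0,0],[0,0,0,0],[0,0,0,0]]]'
python3 -c "
from h import *
go(.660,-.151,.12,-101)"
```

```text
time_s: 19.05
ee_pos: [0.6511, -0.1491, 0.1497]
eef_rot: [3.062, -0.004, -1.761]
force: [0.8, 0.2, -0.1]
grip_width: 0.0901
time_s: 19.35
ee_pos: [0.6488, -0.1548, 0.148]
eef_rot: [3.059, -0.003, -1.762]
force: [1.1, -0.2, -0.4]
grip_width: 0.0901
t 19.35 pos [ 0.6488 -0.1548  0.148 ] rpy [ 3.059e+00 -3.000e-03 -1.762e+00] F [ 1.1 -0.2 -0.4] w 0.0901
 shift [-0.0059 -0.0125  0.027 ]
 turn 0.0009  shift after turn [-0.0059 -0.0125  0.027 ]
```

```bash
python3 -m handwheel '[[[-0.005,-0.012,0.005,0],[0,-0.002,0.01,0],[0,0,0.005,0],[0,0,0,0]]]'
python3 -c "
from h import *
go(.660,-.151,.08,-101)
snap('top','t7.png',(260,150,360,240),6)"
```

```text
time_s: 19.75
ee_pos: [0.662, -0.1487, 0.1257]
eef_rot: [3.058, -0.003, -1.758]
force: [-0.2, -0.9, -0.3]
grip_width: 0.09
t 19.75 pos [ 0.662  -0.1487  0.1257] rpy [ 3.058e+00 -3.000e-03 -1.758e+00] F [-0.2 -0.9 -0.3] w 0.09
 shift [ 0.0025 -0.0023  0.0456]
 turn 0.0051  shift after turn [ 0.0025 -0.0023  0.0456]
```

View pics/t7.png

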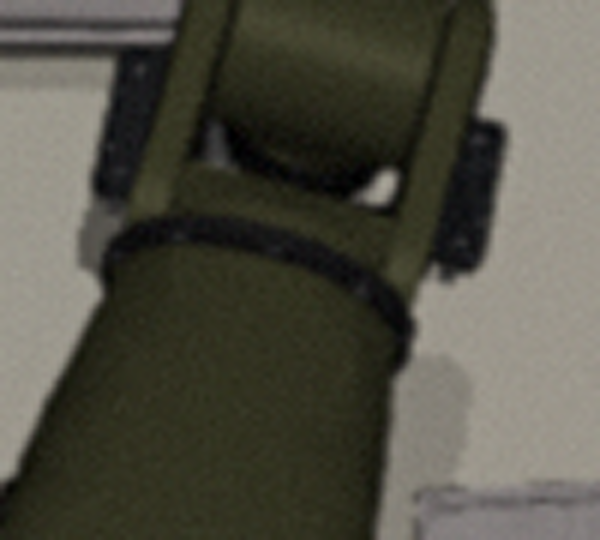

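The arm hides the stack from above, so I'll rely on the earlier measurements and descend.

```bash
python3 -m handwheel '[[[0.0025,-0.002,0.01,0.005],[0,0,0.015,0],[0,0,0.013,0],[0,0,0.005,0],[0,0,0,0]]]'
python3 -c "
from h import *
go(.660,-.151,.08,-101)
snap('side','s8.png',(240,120,360,250),4.5)"
```

```text
time_s: 20.3
ee_pos: [0.659, -0.1513, 0.0789]
eef_rot: [3.058, -0.003, -1.764]
force: [0.0, -0.8, 0.4]
grip_width: 0.0903
t 20.3 pos [ 0.659  -0.1513  0.0789] rpy [ 3.058e+00 -3.000e-03 -1.764e+00] F [ 0.  -0.8  0.4] w 0.0903
 shift [-0.0005 -0.0008 -0.0011]
 turn -0.0007  shift after turn [-0.0005 -0.0008 -0.0011]
```

View pics/s8.png

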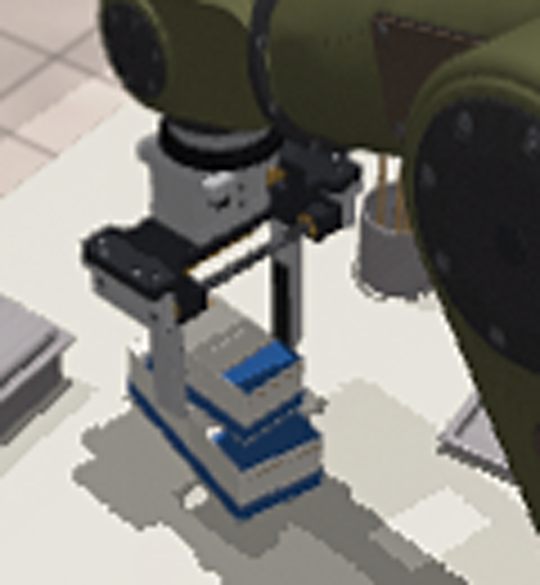

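The jaws straddle the smaller carton symmetrically, with the tips above the larger carton. I'll close and lift.

```bash
python3 -m handwheel '[[[0,0,0,0],[0,0,0,0],[0,0,0,0],[0,0,0,0],[0,0,0,0],[0,0,0,0],[0,0,0,0]]]' 0.04 25
python3 -m handwheel '[[[0,0,0,0],[0,0,-0.003,0],[0,0,-0.007,0],[0,0,-0.015,0],[0,0,-0.02,0],[0,0,-0.015,0],[0,0,-0.005,0],[0,0,0,0]]]'
python3 -c "
from h import *
go(.438,-.009,.14,-117.8)"
```

```text
time_s: 21.05
ee_pos: [0.66, -0.1515, 0.0812]
eef_rot: [3.061, -0.004, -1.763]
force: [-1.3, -0.1, -0.3]
grip_width: 0.0521
time_s: 21.85
ee_pos: [0.6658, -0.1524, 0.153]
eef_rot: [3.063, -0.004, -1.763]
force: [-0.6, 0.7, -1.4]
grip_width: 0.0518
t 21.85 pos [ 0.6658 -0.1524  0.153 ] rpy [ 3.063 -0.004 -1.763] F [-0.6  0.7 -1.4] w 0.0518
 shift [-0.0972  0.2493  0.0323]
 turn 0.2925  shift after turn [-0.0206  0.2666  0.0339]
```

```bash
python3 -m handwheel '[[[0,0,0,0.05],[0,0,0,0.08],[0,0,0,0.08],[0,0,0,0.06],[0,0,0,0.02],[0,0,0,0]]]'
python3 -m handwheel '[[[-0.001,0.015,0,0],[-0.002,0.025,0,0],[-0.002,0.025,0,0],[-0.002,0.025,0,0],[-0.002,0.025,0,0],[-0.002,0.025,0,0],[-0.002,0.025,0,0],[-0.002,0.025,0,0],[-0.002,0.025,0,0],[-0.001,0.015,0,0]]]'
python3 -c "
from h import *
go(.438,-.009,.1,-117.8)"
```

```text
time_s: 22.45
ee_pos: [0.6648, -0.1521, 0.1507]
eef_rot: [3.064, -0.028, -2.063]
force: [-0.1, 0.3, -1.2]
grip_width: 0.0519
time_s: 23.45
ee_pos: [0.4622, -0.0252, 0.166]
eef_rot: [3.061, -0.027, -2.047]
force: [0.8, -0.2, -1.2]
grip_width: 0.0518
t 23.45 pos [ 0.4622 -0.0252  0.166 ] rpy [ 3.061 -0.027 -2.047] F [ 0.8 -0.2 -1.2] w 0.0518
 shift [-0.005   0.0235  0.068 ]
 turn 0.009  shift after turn [-0.0048  0.0236  0.068 ]
```

```bash
python3 -m handwheel '[[[-0.003,0.012,0.005,0.005],[-0.001,0.007,0.015,0],[0,0.001,0.02,0],[0,0,0.02,0],[0,0,0.01,0],[0,0,0.005,0],[0,0,0,0]]]'
python3 -c "
from h import *
go(.438,-.009,.045,-117.8)"
```

```text
time_s: 24.15
ee_pos: [0.4385, -0.0098, 0.0923]
eef_rot: [3.065, -0.025, -2.041]
force: [-0.6, 0.2, -0.8]
grip_width: 0.0516
t 24.15 pos [ 0.4385 -0.0098  0.0923] rpy [ 3.065 -0.025 -2.041] F [-0.6  0.2 -0.8] w 0.0516
 shift [-0.0017 -0.0028  0.0472]
 turn 0.015  shift after turn [-0.0017 -0.0028  0.0472]
```

```bash
python3 -m handwheel '[[[-0.001,-0.002,0.005,0.01],[0,0,0.012,0.005],[0,0,0.012,0],[0,0,0.01,0],[0,0,0.005,0],[0,0,0,0],[0,0,0,0]]]'
python3 -c "
from h import *
go(.438,-.009,.036,-117.8)
snap('side','s9.png',(270,220,390,330),4.5)"
```

```text
time_s: 24.85
ee_pos: [0.438, -0.0095, 0.0454]
eef_rot: [3.067, -0.025, -2.057]
force: [-0.4, -0.4, -1.5]
grip_width: 0.0519
t 24.85 pos [ 0.438  -0.0095  0.0454] rpy [ 3.067 -0.025 -2.057] F [-0.4 -0.4 -1.5] w 0.0519
 shift [-0.0007 -0.0005  0.0094]
 turn -0.001  shift after turn [-0.0007 -0.0005  0.0094]
```

View pics/s9.png

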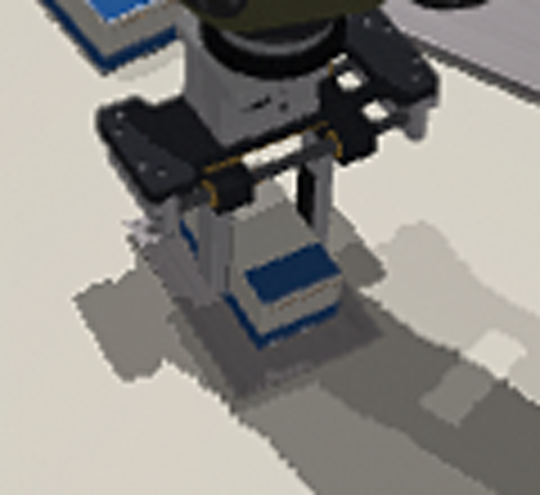

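```bash
python3 -c "
from h import *
f=lambda u,v,z:at('side',270+u/4.5,220+v/4.5,z)
print(f(262,347,.0124),f(340,310,.0124))
M=R.from_euler('z',-27.8,degrees=True).as_matrix()[:2,:2]
for s in(26,-26): print(M@[-46,s]/1000+[.438,-.009])"
python3 -m handwheel '[[[-0.0005,0,0.003,0],[0,0,0.003,0],[0,0,0.001,0],[0,0,0.001,0],[0,0,0,0]]]'
python3 -m handwheel '[[[0,0,0.001,0],[0,0,0.001,0],[0,0,0,0]]]'
```

```text
[0.40637458 0.0300064 ] [ 0.38400069 -0.01881756]
[0.40943533 0.03545289]
[ 0.38518322 -0.01054532]
time_s: 25.4
ee_pos: [0.4382, -0.0089, 0.0376]
eef_rot: [3.069, -0.025, -2.057]
force: [0.2, -0.5, -0.9]
grip_width: 0.0519
time_s: 25.7
ee_pos: [0.4386, -0.0091, 0.0368]
eef_rot: [3.07, -0.024, -2.057]
force: [-0.1, 1.2, -1.2]
grip_width: 0.052
```

```bash
python3 -m handwheel '[[[0,0,0.001,0],[0,0,0,0]]]'
python3 -m handwheel '[[[0,0,0.001,0],[0,0,0.001,0],[0,0,0,0]]]'
```

```text
time_s: 25.9
ee_pos: [0.4388, -0.0092, 0.0367]
eef_rot: [3.071, -0.024, -2.057]
force: [-0.5, 0.1, -0.3]
grip_width: 0.052
time_s: 26.2
ee_pos: [0.439, -0.0093, 0.0367]
eef_rot: [3.071, -0.024, -2.057]
force: [-0.4, 0.1, -0.9]
grip_width: 0.0519
```

```bash
python3 -m handwheel '[[[0,0,0.002,0]]]'
python3 -m handwheel '[[[0,0,0.001,0]]]'
```

```text
time_s: 26.3
ee_pos: [0.4392, -0.0097, 0.0357]
eef_rot: [3.072, -0.024, -2.057]
force: [-13.0, -8.7, 35.5]
grip_width: 0.0523
time_s: 26.4
ee_pos: [0.4391, -0.0099, 0.0357]
eef_rot: [3.072, -0.025, -2.057]
force: [-9.9, 1.6, 22.9]
grip_width: 0.0523
```

Contact. Release and rise.

```bash
python3 -m handwheel '[[[0,0,-0.0005,0],[0,0,0,0]]]'
python3 -m handwheel '[[[0,0,0,0],[0,0,0,0],[0,0,0,0]]]' 0.066
python3 -m handwheel '[[[0,0,-0.01,0],[0,0,-0.02,0],[0,0,-0.03,0],[0,0,-0.03,0],[0,0,-0.02,0],[0,0,0,0]]]' 
python3 -c "
from h import *
go(.6585,-.1497,.14,-111.3)"
```

```text
time_s: 26.6
ee_pos: [0.4393, -0.0099, 0.0362]
eef_rot: [3.073, -0.024, -2.057]
force: [0.5, -0.5, -1.5]
grip_width: 0.0522
time_s: 26.9
ee_pos: [0.4393, -0.0099, 0.0357]
eef_rot: [3.073, -0.024, -2.057]
force: [-0.1, 0.0, 0.1]
grip_width: 0.0659
time_s: 27.5
ee_pos: [0.4473, -0.011, 0.1523]
eef_rot: [3.072, -0.025, -2.057]
force: [0.2, 0.3, 0.7]
grip_width: 0.066
t 27.5 pos [ 0.4473 -0.011   0.1523] rpy [ 3.072 -0.025 -2.057] F [0.2 0.3 0.7] w 0.066
 shift [ 0.0237 -0.2518 -0.0045]
 turn -0.1143  shift after turn [ 0.0522 -0.2475 -0.0035]
```

```bash
python3 -m handwheel '[[[0,0,0,-0.06],[0,0,0,-0.05],[0,0,0,0]]]' 0.092
python3 -m handwheel '[[[0.003,-0.015,0,0],[0.005,-0.025,0,0],[0.005,-0.025,0,0],[0.005,-0.025,0,0],[0.005,-0.025,0,0],[0.005,-0.025,0,0],[0.005,-0.025,0,0],[0.005,-0.025,0,0],[0.005,-0.025,0,0],[0.003,-0.015,0,0]]]'
python3 -m handwheel '[[[0.002,-0.005,0,0],[0,0,0,0],[0,0,0,0]]]'
python3 -c "
from h import *
go(.6585,-.1497,.08,-111.2)"
```

```text
time_s: 27.8
ee_pos: [0.4469, -0.011, 0.1522]
eef_rot: [3.071, -0.016, -1.944]
force: [-0.5, 0.3, -0.3]
grip_width: 0.0866
time_s: 28.8
ee_pos: [0.6464, -0.1426, 0.1288]
eef_rot: [3.062, -0.019, -1.958]
force: [-1.0, 0.2, -0.5]
grip_width: 0.0918
time_s: 29.1
ee_pos: [0.6498, -0.1468, 0.1257]
eef_rot: [3.058, -0.02, -1.962]
force: [1.0, 0.6, -1.1]
grip_width: 0.0923
t 29.1 pos [ 0.6498 -0.1468  0.1257] rpy [ 3.058 -0.02  -1.962] F [ 1.   0.6 -1.1] w 0.0923
 shift [-0.0015 -0.0129  0.0448]
 turn -0.0212  shift after turn [-0.0013 -0.0129  0.0448]
```

```bash
python3 -m handwheel '[[[-0.001,-0.006,0.005,-0.015],[0,-0.006,0.013,0],[0,0,0.015,0],[0,0,0.007,0],[0,0,0,0]]]'
python3 -c "
from h import *
go(.6585,-.1497,.035,-111.2)"
```

```text
time_s: 29.6
ee_pos: [0.6573, -0.1486, 0.0808]
eef_rot: [3.057, -0.018, -1.945]
force: [0.5, 0.2, 0.8]
grip_width: 0.0917
t 29.6 pos [ 0.6573 -0.1486  0.0808] rpy [ 3.057 -0.018 -1.945] F [0.5 0.2 0.8] w 0.0917
 shift [-0.0003 -0.0054  0.0455]
 turn -0.0042  shift after turn [-0.0003 -0.0054  0.0455]
```

```bash
python3 -m handwheel '[[[0,-0.004,0.01,-0.004],[0,-0.001,0.014,0],[0,0,0.012,0],[0,0,0.007,0],[0,0,0,0]]]'
python3 -c "
from h import *
go(.6585,-.1497,.035,-111.2)
snap('side','s10.png',(240,120,360,250),4.5)"
```

```text
time_s: 30.1
ee_pos: [0.658, -0.1498, 0.0332]
eef_rot: [3.056, -0.018, -1.941]
force: [0.2, 0.0, -0.3]
grip_width: 0.0922
t 30.1 pos [ 0.658  -0.1498  0.0332] rpy [ 3.056 -0.018 -1.941] F [ 0.2  0.  -0.3] w 0.0922
 shift [-0.0003 -0.0003 -0.0019]
 turn -0.0  shift after turn [-0.0003 -0.0003 -0.0019]
```

View pics/s10.png

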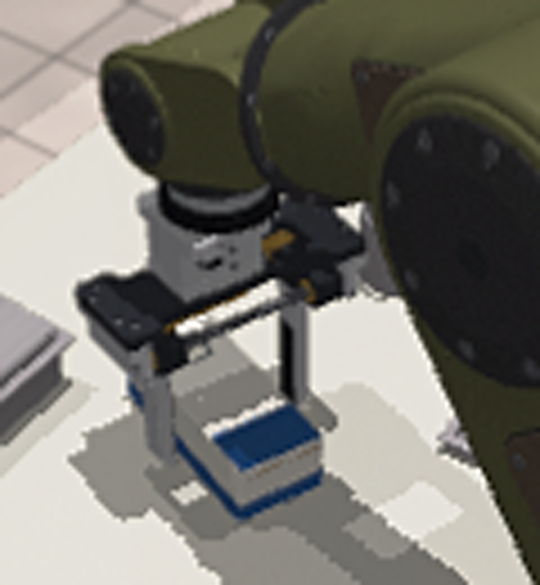

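The jaws straddle the larger carton. I'll close on it.

```bash
python3 -m handwheel '[[[0,0,-0.002,0],[0,0,0,0],[0,0,0,0],[0,0,0,0],[0,0,0,0],[0,0,0,0]]]' 0.05 30
python3 -m handwheel '[[[0,0,0,0],[0,0,-0.003,0],[0,0,-0.007,0],[0,0,-0.015,0],[0,0,-0.02,0],[0,0,-0.015,0],[0,0,-0.005,0],[0,0,0,0]]]'
python3 -c "
from h import *
go(.4515,-.287,.11,-85.7)"
```

```text
time_s: 30.75
ee_pos: [0.6593, -0.1501, 0.038]
eef_rot: [3.059, -0.018, -1.941]
force: [0.0, -0.9, -1.7]
grip_width: 0.0639
time_s: 31.55
ee_pos: [0.6655, -0.1512, 0.1098]
eef_rot: [3.061, -0.018, -1.941]
force: [0.0, 0.1, -1.7]
grip_width: 0.0643
t 31.55 pos [ 0.6655 -0.1512  0.1098] rpy [ 3.061 -0.018 -1.941] F [ 0.   0.1 -1.7] w 0.0643
 shift [0.204  0.1496 0.0154]
 turn -0.4451  shift after turn [0.1194 0.2227 0.0198]
```

```bash
python3 -m handwheel '[[[0,0,-0.002,-0.05],[0,0,-0.002,-0.08],[0,0,-0.002,-0.09],[0,0,-0.002,-0.09],[0,0,-0.002,-0.08],[0,0,0,-0.05],[0,0,0,0]]]'
python3 -m handwheel '[[[0.006,0.013,0,0],[0.012,0.022,0,0],[0.012,0.022,0,0],[0.012,0.022,0,0],[0.012,0.022,0,0],[0.012,0.022,0,0],[0.012,0.022,0,0],[0.012,0.022,0,0],[0.012,0.022,0,0],[0.006,0.013,0,0]]]'
python3 -c "
from h import *
go(.4515,-.287,.09,-85.7)"
```

```text
time_s: 32.25
ee_pos: [0.6649, -0.1509, 0.1171]
eef_rot: [3.057, 0.021, -1.485]
force: [-0.5, -0.0, -0.8]
grip_width: 0.0639
time_s: 33.25
ee_pos: [0.4645, -0.2768, 0.1285]
eef_rot: [3.052, 0.022, -1.5]
force: [-0.0, 0.3, -1.5]
grip_width: 0.0637
t 33.25 pos [ 0.4645 -0.2768  0.1285] rpy [ 3.052  0.022 -1.5  ] F [-0.   0.3 -1.5] w 0.0637
 shift [0.0102 0.0102 0.0393]
 turn -0.0046  shift after turn [0.0101 0.0102 0.0393]
```

```bash
python3 -m handwheel '[[[0.006,0.006,0.005,0],[0.004,0.003,0.015,0],[0,0.001,0.015,0],[0,0,0.007,0],[0,0,0,0]]]'
python3 -c "
from h import *
go(.4515,-.287,.05,-85.7)"
```

```text
time_s: 33.75
ee_pos: [0.451, -0.2878, 0.0851]
eef_rot: [3.053, 0.022, -1.505]
force: [0.2, 0.3, -0.7]
grip_width: 0.0643
t 33.75 pos [ 0.451  -0.2878  0.0851] rpy [ 3.053  0.022 -1.505] F [ 0.2  0.3 -0.7] w 0.0643
 shift [ 0.     -0.0036  0.0349]
 turn -0.0091  shift after turn [ 0.0001 -0.0036  0.0349]
```

```bash
python3 -m handwheel '[[[0,-0.003,0.007,-0.009],[0,-0.001,0.012,0],[0,0,0.012,0],[0,0,0.005,0],[0,0,0,0]]]'
python3 -c "
from h import *
go(.4515,-.287,.041,-85.7)"
```

```text
time_s: 34.25
ee_pos: [0.453, -0.2864, 0.0461]
eef_rot: [3.054, 0.022, -1.494]
force: [-0.3, -0.1, -1.7]
grip_width: 0.0642
t 34.25 pos [ 0.453  -0.2864  0.0461] rpy [ 3.054  0.022 -1.494] F [-0.3 -0.1 -1.7] w 0.0642
 shift [0.0006 0.001  0.0052]
 turn 0.0016  shift after turn [0.0006 0.001  0.0052]
```

```bash
python3 -m handwheel '[[[0,0.001,0.002,0],[0,0,0.002,0],[0,0,0,0]]]'
python3 -m handwheel '[[[0,0,0.0015,0],[0,0,0,0]]]'
python3 -m handwheel '[[[0,0,0.0015,0]]]'
```

```text
time_s: 34.55
ee_pos: [0.4517, -0.2867, 0.0424]
eef_rot: [3.054, 0.022, -1.494]
force: [0.6, 0.4, -2.2]
grip_width: 0.0641
time_s: 34.75
ee_pos: [0.4519, -0.2867, 0.0419]
eef_rot: [3.055, 0.021, -1.494]
force: [-0.3, 0.2, -1.7]
grip_width: 0.0637
time_s: 34.85
ee_pos: [0.4521, -0.2867, 0.0412]
eef_rot: [3.056, 0.021, -1.494]
force: [-4.1, 7.4, 18.2]
grip_width: 0.0638
```

```bash
python3 -m handwheel '[[[0,0,0.0008,0],[0,0,0,0]]]'
python3 -m handwheel '[[[0,0,0,0],[0,0,0,0],[0,0,0,0]]]' 0.078
python3 -m handwheel '[[[0,0,-0.01,0],[0,0,-0.02,0],[0,0,-0.03,0],[0,0,-0.03,0],[0,0,-0.03,0],[0,0,-0.02,0],[0,0,0,0]]]' 
python3 -c "
from h import *
go(.3,-.45,.2)"
```

```text
time_s: 35.05
ee_pos: [0.4522, -0.2867, 0.0415]
eef_rot: [3.056, 0.021, -1.494]
force: [0.3, 0.7, -0.4]
grip_width: 0.0638
time_s: 35.35
ee_pos: [0.4524, -0.2869, 0.0416]
eef_rot: [3.057, 0.02, -1.494]
force: [-0.0, -0.5, -0.5]
grip_width: 0.078
time_s: 36.05
ee_pos: [0.4649, -0.2888, 0.1901]
eef_rot: [3.058, 0.02, -1.494]
force: [-0.6, -0.1, -0.6]
grip_width: 0.0781
t 36.05 pos [ 0.4649 -0.2888  0.1901] rpy [ 3.058  0.02  -1.494] F [-0.6 -0.1 -0.6] w 0.0781
 shift [0.1479 0.1771 0.002 ]
```

Retreat toward the start pose so both cameras have a clear view, then take the final picture as a montage.

```bash
python3 -m handwheel '[[[0.015,0.018,-0.003,0],[0.025,0.03,-0.003,0],[0.03,0.035,-0.003,0],[0.03,0.035,-0.003,0],[0.03,0.03,-0.003,0],[0.018,0.02,0,0],[0,0,0,0],[0,0,0,0]]]'
python3 - <<'E'
from h import *
go(.3,-.45,.2)
a=imaging.camera('top');b=imaging.camera('side')
def mk(im,c,w,h): return cv2.resize(im[c[1]:c[3],c[0]:c[2]],(w,h),interpolation=cv2.INTER_CUBIC)
A=mk(a,(125,115,455,305),521,300); C=mk(a,(230,225,375,295),279,135)
B=mk(b,(110,140,430,400),370,300); D=mk(b,(290,190,420,310),325,300)
im=np.zeros((600,800,3),np.uint8); im[:300,:521]=A; im[:135,521:]=C; im[300:,:370]=B; im[300:,370:695]=D
im[140:300,530:800]=mk(b,(220,250,300,380),98,160).repeat(1,1)[:, :].__class__((160,270,3),np.uint8)*0
im[140:300,530:650]=mk(b,(215,260,275,340),120,160); im[140:300,660:780]=mk(b,(225,340,285,400),120,160)
cv2.imwrite('pics/fin.png',im[:,:,::-1])
E
```

```text
time_s: 36.85
ee_pos: [0.3037, -0.4532, 0.2124]
eef_rot: [3.055, 0.024, -1.492]
force: [0.2, 0.5, -0.4]
grip_width: 0.0781
t 36.85 pos [ 0.3037 -0.4532  0.2124] rpy [ 3.055  0.024 -1.492] F [ 0.2  0.5 -0.4] w 0.0781
 shift [-0.0032  0.0023  0.0127]
```

View pics/fin.png

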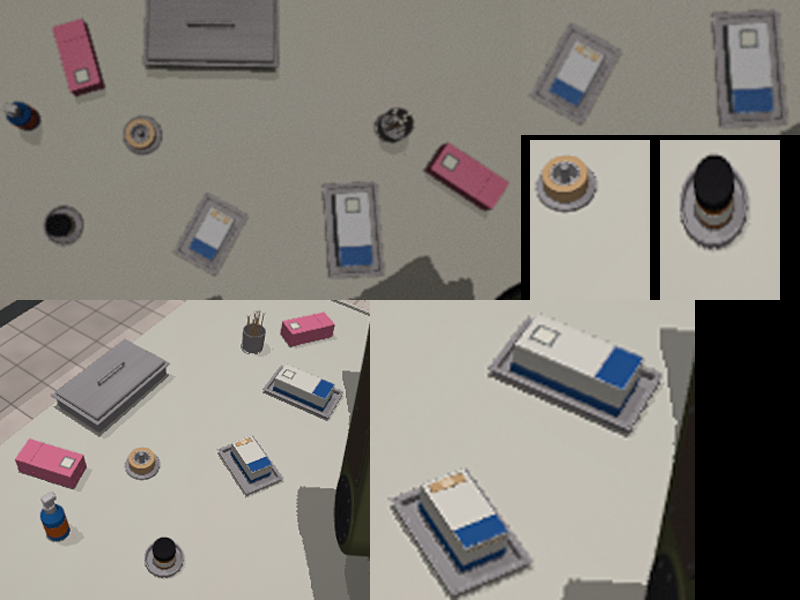

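In the final picture all four items are in place: the jar upright in the dish, the tape flat over the post, and both cartons flat inside their trays. The bystanders have not moved. I'll hand in.

```bash
python3 -c "
from h import *
print(ctrl.hand_in())"
```

```text
the job is handed in; nothing more can be done
None
```

I unstacked the supplies from the top down and put each away by gripping it, lowering it to contact and letting go. I handed the job in at about 37 s. I left the spray bottle, swab cup and both pink look-alike cartons alone.

**Final check:** views from both cameras, with the arm withdrawn, show:
- the jar upright in the round dish;
- the tape roll flat over the post on its holder;
- the smaller carton flat in the smaller tray and the larger carton flat in the larger tray;
- the bystanders not visibly moved.

**What was off:**
- **Tool tilt:** the tool slowly tilted, ending about 5° off vertical, because sideways moves added tilt I could not command away. Each item was gripped and set down at nearly the same tilt, so this does not show in the final placing.
- **Small offsets:** my measurements for the smaller carton and the tape roll were off by up to about 9 mm from the intended centre, within the clearance of the tray and the post.
- **Set-down force:** readings reached at most about 39 N in total at the wrist (the smaller carton). For the tape roll, contact showed as the arm ceasing to descend rather than as a clear force.

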